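# Put the matches away in the push-latch tray

## Robot

A 6-joint arm with a two-finger parallel gripper is mounted at the origin on a cart in front of the work surface, level with it; the furniture and walls round the work are solid. World frame = base frame: x ahead of the robot, y to its left, z up, the work surface at z = 0. Lengths are in mm, angles in rad, forces in N, time in s.
With the tool pointing down it reaches from about 275 to 750 mm from the base axis. Payload 10.2 kg.
Tool frame: the origin (TCP) lies between the finger pads; the fingertips stand 17 mm ahead of it and the grasp point (between the pads) lies 2 mm behind it (tips_ahead is the distance from the TCP to the fingertips, in mm); z points along the fingers, y is the line along which they close (so a half turn about z gives the same grasp; the last joint's range is limited). The gripper opens to 85 mm and grips with 20 to 120 N. Pads are 22 mm wide; open, the fingers measure 114 mm over their backs; the gripper's body (76 mm by 85 mm) begins 54 mm behind the grasp point. The pads swing forward as they close: fully open they stand 13 mm farther back than shut.
Start: joints at [-1.549, 0.313, 1.498, -0, 1.331, -0.223], TCP at [127.227, -509.357, 248.294] pointing down, gripper open.
Joint ranges: [-2.94, 2.94], [-0.97, 2.17], [0.19, 2.56], [-1.23, 4.37], [0.02, 3.11], [-2.88, 2.88]. Speed limits (rad/s): [2.39, 2.39, 3.01, 3.14, 3.14, 3.14].

## Interface

Orientations are given as a unit quaternion [w, x, y, z].
In Python, from rig import sense, capture, finish_job, boxes_of, tips_ahead gives the robot as it stands.
- The arm moves only by the tool drive_tool, never from a script. Its argument "commands" is text: rows parted by semicolons, each of 7 numbers parted by spaces: the shift along the world's x, y, z in units of 0.1 m (1.0 is 0.1 m), then the turn, a rotation vector about the world's x, y, z in units of pi/4 rad (1.0 is pi/4 rad), then the opening in per cent of the stroke, from 0 (shut) to 100 (fully open). A call has 1 to 20 rows; each row shifts and turns the commanded pose from where the row before left it; what a row does not reach is not made up. A row lasts 1/12 s, in which the tool goes at most 41.7 mm and 7.16 degrees, less where a joint would pass 70% of its speed; a pose out of reach is approached as far as the arm can. A call with a number of a shift or a turn outside -1 to 1 is refused whole. A call with a gripper value outside its range is refused whole. The fingers move at their own pace and stop on an object; "force" is the grip in N (left out, the last holds). Time passes only in rows, so rows that do not move let the fingers close. It gives the time, the measured TCP pose, the force, the opening and the grip force at its end, in the units of the state.
- sense(): the state, without advancing time (a new reading comes with each control period).
- capture(name): name is "side" or "top"; returns a dict with "pixels" (400x640x3 uint8, blue, green, red), "fov_y" (degrees; the focal length in pixels is half the picture's height over the tangent of half this angle, whatever the lens; pixels are square), "cx", "cy" (the principal point, pixels), "k1" (the pictures are not rectified: a ray, as slopes to the right and down, at radius r is drawn at 1 + k1 r^2 times it, then the intrinsics apply), "position" and "attitude" of the camera in the world. Camera axes: x right, y down, z forward; pixel columns grow to the right and rows downward; lengths in mm; the calibration is good to about 2 mm. A picture is of the moment at which its call begins. There is no depth.
- finish_job(): hands the job in; it is judged then, once.
Trained networks look in a picture, given as the dict that the camera call returned (one of the last four; its "shot" number tells which), for a name from the list of things; names that differ only in an ending like _2 or _b are one class to them, and where a whole thing is asked for, a point or a joint stands for the part that bears it (a point fixed in the world has none). Each returns a list of dicts, best first, with "confidence" (0 to 1); they miss things now and then, are a little off and sometimes report something else, mostly with a low value. They report only what shows in the picture. A call takes as long as a camera call. They do not tell look-alikes from the thing itself.
- boxes_of(picture, name): "position" ([column, row] in pixels, amid what is visible of it).
The state is a dict: "time_s": time; "joints": joint angles; "dq": joint speeds; "tau": joint torques, N m; "eef_pos": TCP position; "ee_rot": TCP orientation; "force": force on the tool from outside, world axes, zero at the start; "wrist_torque": the same for the moment, N m; "grip_width": opening from 0.0 (shut) to 1.0 (fully open); "grip_force": force on a finger pad.
Only numpy, scipy, OpenCV 4.12 (cv2) and the standard library are available. Lean on these libraries where they do the work, as an engineer would, in place of code of your own. Each camera call takes 0.05 s, during which the arm holds its last target. There are 200 camera calls.

## Task

Put the matchbox away: lay it flat in the open tray of the little wooden counter cabinet and let go, then press the tray in gently until its push-push latch catches, feeling for the stop and never pressing harder than about 10 N. Take your hand away and make sure the tray stays in with the matchbox inside; leave the pepper shaker, brass weight and mustard pot where they are.

Things in the scene. Friction and masses are not known exactly. Their poses are not given: they have to be found in the camera images.
- matchbox: The loose matchbox, flat, 36 x 54 x 16 mm (x, y, z of its frame), 16 to 40 g; origin at the centre of its underside. Any yaw. Grip it across its 36 mm width. Behind the counter a shelf 0.3 m up (edge at x = 0.64) carries a waffle iron whose handles reach x = 0.6 near y = -0.25; a wire basket's handle ends at x = 0.51, y = -0.235, 60 mm up. Carry things across at x below 0.5.
- cabinet: Low cabinet of mid-brown wood, fixed, 146 mm wide, 120 deep, 47 high. Origin: at counter level in the middle of its front opening; x points into the cabinet, y to its left, z up. The tray slides along this x. Its latch depth differs from start to start and cannot be seen: when latched the tray's origin rests between x = -0.048 and -0.022 in this frame (panel 10 to 36 mm clear of the cabinet).
- tray: Tray, no handle. Origin: at counter level under the middle of its front panel's outer face; axes as the cabinet's. Panel 138 mm wide, 12 thick, 4 to 40 mm above the counter. Inside 116 mm wide, floor 14 mm and tops of the 4 mm side walls 30 mm above the counter. Out (as at the start) its origin is at cabinet x = -0.092, the inside open from cabinet x = -0.080 to 0. A spring pushes it out.
- tray_push (a point): Middle of the panel's outer face, 22 mm up; press towards +x. Takes 2 N at first and under 6 N until a springy stop, then about 4 to 5 N more per mm; over 13 N overloads the latch. Let go when firmly on the stop (8 to 11 N), the tray comes back 6 to 9 mm and is latched; let go over 0.5 mm short of it, it comes right out; pressed to the stop once more after latching it also comes out.
- tray_floor (a point): Point on the tray's floor in the middle of the part that lies open when the tray is out: 52 mm behind the panel's outer face, on the centre line, 14 mm above the counter; moves with the tray, axes as the tray's. A matchbox centred here with its 54 mm length along x leaves room for fingers on both sides.
- pepper_shaker: Tin pepper shaker, bystander, 46 mm across, 82 mm high; origin at the centre of its underside.
- brass_weight: Brass scale weight with a knob, bystander, 35 mm across, 44 mm high; origin at the centre of its underside.
- mustard_pot: Stoneware mustard pot with a lid knob, bystander, 64 mm across, 80 mm high; origin at the centre of its underside.
Things that resemble listed ones, but are neither listed nor needed, are in the scene too. Of the things like the matchbox, leave any that is grey; of the rest the smaller one is meant.

How it is judged:
By the outcome, as a careful person would: the job done as asked, in the order asked, and still so for the second after the job is handed in, with the robot touching nothing.
It also fails if it takes over 54 s, if anything falls off the work surface, if the arm or the gripper's body presses on something with over 40 N, if the wrist force passes 120 N, or if a joint passes its speed limit or range.

## Working session

There is one attempt and no reset: what is moved stays moved. The work goes in short steps, Python scripts to look and compute and a tool call to move; the robot and the scene stay as the last step left them, time stands still between calls to the robot, and variables do not carry over. Pictures are saved under pics/ and viewed, at most 10 in all, crops included, and the job is handed in when it is done.

Besides the shell and the picture viewer there is one more tool, called as name(argument=value, ...) on one line, values as JSON. drive_tool: Moves the arm, as the interface text tells. Shifts and turns lie within -1 to 1; 1 stands for 0.1 m of shift or pi/4 rad of turn. Its arguments: {"type":"object","properties":{"commands":{"type":"string"},"force":{"type":"number"}},"required":["commands"]}

```bash
mkdir -p pics; cat > h.py <<'E'
import numpy as np, cv2
from rig import sense, capture, finish_job, boxes_of, tips_ahead
from scipy.spatial.transform import Rotation as R
def cam(p):
    h=p["pixels"].shape[0]; f=h/2/np.tan(np.radians(p["fov_y"])/2)
    a=np.array(p["attitude"],float)
    M=a if a.shape==(3,3) else R.from_quat(a[[1,2,3,0]]).as_matrix()
    return f,M,np.array(p["position"],float)
def ray(p,uv):
    f,M,c=cam(p); d=np.array([(uv[0]-p["cx"])/f,(uv[1]-p["cy"])/f]); s=d.copy()
    for _ in range(30): s=d/(1+p["k1"]*(s@s))
    v=M@np.array([s[0],s[1],1]); return c,v/np.linalg.norm(v)
def at_z(p,uv,z):
    c,v=ray(p,uv); return c+v*(z-c[2])/v[2]
def proj(p,X):
    f,M,c=cam(p); q=M.T@(np.array(X,float)-c); s=q[:2]/q[2]; s=s*(1+p["k1"]*(s@s)); return s*f+[p["cx"],p["cy"]]
def tri(p1,u1,p2,u2):
    c1,v1=ray(p1,u1);c2,v2=ray(p2,u2)
    t=np.linalg.lstsq(np.c_[v1,-v2],c2-c1,rcond=None)[0]
    a=c1+v1*t[0];b=c2+v2*t[1]; return (a+b)/2,np.linalg.norm(a-b)
E
python3 - <<'E'
from h import *
import pickle
P={n:capture(n) for n in("side","top")}
pickle.dump(P,open("p0.pkl","wb"))
for n,p in P.items():
    cv2.imwrite(f"pics/{n}0.png",p["pixels"]); print(n,{k:v for k,v in p.items() if k!="pixels"})
    for o in["matchbox","cabinet","tray","pepper_shaker","brass_weight","mustard_pot"]:
        print(o,[(np.round(b["position"]).tolist(),round(b["confidence"],2)) for b in boxes_of(p,o)])
print(sense(),tips_ahead() if callable(tips_ahead) else tips_ahead)
E
```

```text
side {'fov_y': 49.00728480719013, 'cx': 319.4714463564085, 'cy': 199.19145757924363, 'k1': 0.004153722759085579, 'position': array([  240.91873195, -1363.24676477,   717.58447996]), 'attitude': array([-0.51100286,  0.85218785, -0.08908902,  0.06866659]), 'shot': 1}
matchbox [([318.0, 265.0], 0.73), ([353.0, 309.0], 0.6), ([351.0, 279.0], 0.56)]
cabinet [([321.0, 180.0], 0.93), ([304.0, 181.0], 0.68)]
tray [([304.0, 178.0], 0.9)]
pepper_shaker [([310.0, 234.0], 0.72)]
brass_weight [([301.0, 212.0], 0.42)]
mustard_pot [([286.0, 156.0], 0.56)]
top {'fov_y': 45.75405439453463, 'cx': 321.1657815657083, 'cy': 188.89881636522122, 'k1': -0.04236515764667061, 'position': array([ 179.09074014, -165.60540623, 1707.61060902]), 'attitude': array([ 0.07773651, -0.69754729,  0.7095008 , -0.06319353]), 'shot': 2}
matchbox [([457.0, 188.0], 0.51), ([425.0, 184.0], 0.48), ([403.0, 197.0], 0.43)]
cabinet [([262.0, 173.0], 0.88), ([326.0, 201.0], 0.65)]
tray [([263.0, 188.0], 0.8)]
pepper_shaker [([373.0, 199.0], 0.6)]
brass_weight [([327.0, 198.0], 0.6)]
mustard_pot [([205.0, 196.0], 0.54)]
{'time_s': 0.7, 'joints': array([-1.54938548e+00,  3.12931912e-01,  1.49770529e+00, -4.70191012e-06,
        1.33099869e+00, -2.23401130e-01]), 'dq': array([-0.00275637, -0.00187207, -0.00035901, -0.00046696,  0.00142766,
       -0.0018294 ]), 'tau': array([-7.33889701e-04, -4.12105250e+01, -2.59877855e+01, -1.94742142e-04,
        5.05932494e-04,  1.74393875e-06]), 'eef_pos': array([ 127.23296614, -509.35512342,  248.2758448 ]), 'ee_rot': array([-2.17365033e-05,  9.92517668e-01,  1.22101100e-01, -9.25935916e-08]), 'force': array([0.16020378, 0.32168175, 1.03753878]), 'wrist_torque': array([ 0.00371493,  0.03241924, -0.00679449]), 'grip_force': 0.0, 'grip_width': 1.002090917286777} 17.0
```

View pics/top0.png

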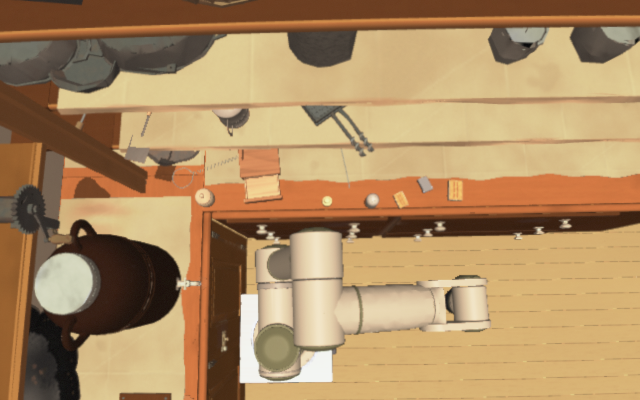

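View pics/side0.png

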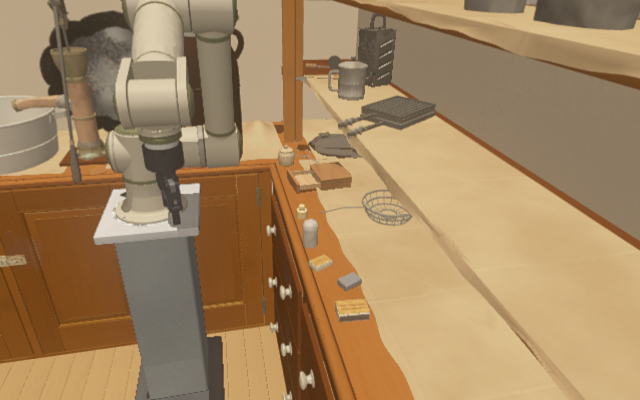

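Seen: three matchbox-like things, given as top / side pixels. An orange one is at (401,199) / (320,263), a grey one at (425,184) / (350,281), and a larger orange one at (456,190) / (352,309). The smaller non-grey one at (401,199) / (320,263) fits. The cabinet is at top (262,162) and its tray at (263,187). I'll confirm in one enlarged crop.

```bash
python3 - <<'E'
from h import *
import pickle
P=pickle.load(open("p0.pkl","rb"))
t=P["top"]["pixels"]; s=P["side"]["pixels"]
r=lambda a,k:cv2.resize(a,None,fx=k,fy=k,interpolation=cv2.INTER_CUBIC)
A=r(t[140:215,232:312],5)   # 400x375  cabinet
B=r(t[172:212,385:465],5)    # 400x200 
C=r(s[155:205,270:350],5)   # 400x250
D=r(s[250:320,300:380],5)   # 400x350
im=np.zeros((600,800,3),np.uint8)
im[:375,:400]=A; im[375:575,:400]=B; im[:250,400:]=C; im[250:600,400:]=D
cv2.imwrite("pics/crop1.png",im)
T,S=P["top"],P["side"]
for n,a,b in[("match",(401,199.5),(320,263)),("grey",(425,184),(350,281)),("big",(456,190),(352,309)),("pepper",(373,200),(310,234)),("brass",(327,200),(301,212)),("mustard",(204,197),(286,156))]:
    print(n,tri(T,a,S,b))
E
```

```text
match (array([ 477.01379178, -422.333071  ,    8.18367811]), np.float64(2.765371256652664))
grey (array([ 533.91963975, -512.78722987,    8.6892729 ]), np.float64(0.43192693227741974))
big (array([ 507.01414632, -622.14158721,   16.70454126]), np.float64(2.0797206302696027))
pepper (array([ 471.32485249, -318.00309591,   36.55539567]), np.float64(4.301029267426022))
brass (array([ 477.03963058, -153.47159872,   16.92836261]), np.float64(6.028393968463727))
mustard (array([496.56406719, 292.65684373,  28.47550245]), np.float64(1.5506551737527168))
```

View pics/crop1.png

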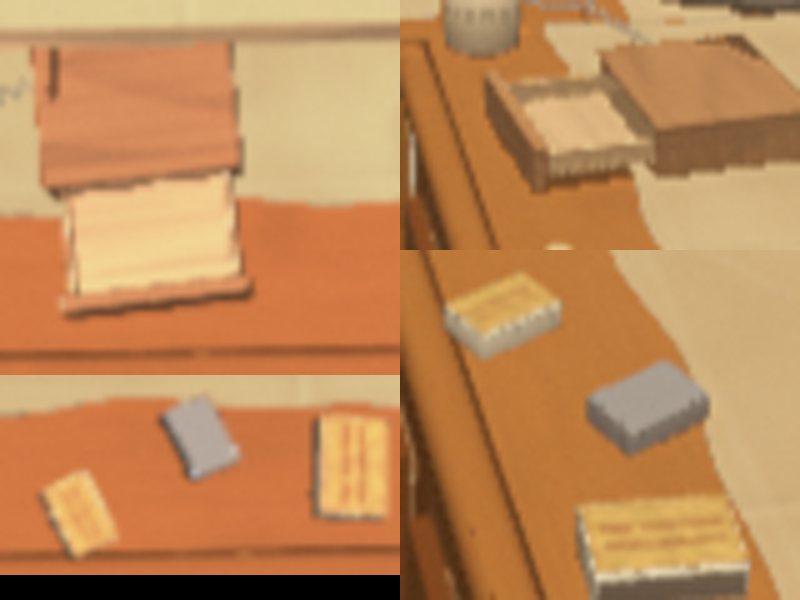

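The crop confirms the target: the small orange matchbox, at crop (80,515) in the top view and (503,300) in the side view. The grey one and the larger orange one are the look-alikes. Next I fit poses from the corners in both views.

```bash
cat > fit.py <<'E'
from h import *
import pickle
from scipy.optimize import least_squares
def pose(q,L): 
    c,s=np.cos(q[2]),np.sin(q[2]); L=np.array(L,float); return np.array([q[0]+c*L[0]-s*L[1],q[1]+s*L[0]+c*L[1],L[2]+q[3]])
def fit(obs,q0):
    f=lambda q:np.r_[np.concatenate([proj(p,pose(q,L))-uv for p,uv,L in obs]),(q[3])/20]
    r=least_squares(f,q0,loss="soft_l1"); return r.x,r.fun
E
python3 - <<'E'
from fit import *
P=pickle.load(open("p0.pkl","rb"));T,S=P["top"],P["side"]
def cr(p,o,off): return lambda u,v:np.array([(u-off[0]+.5)/5-.5+o[0],(v-off[1]+.5)/5-.5+o[1]])
A=cr(T,(232,140),(0,0));B=cr(T,(385,172),(0,375));C=cr(S,(270,155),(400,0));D=cr(S,(300,250),(400,250))
# matchbox: local x=±18,y=±27
best=[]
m=[(T,B(42,490),(18,27,16)),(T,B(85,470),(18,-27,16))]
for y0 in np.arange(0,3.1,.2):
    # cyclic corners top view: order a,b,c,d ; side left,back,right,near
    # world: top image right=-y, up=+x ; corners a(left-up),b(up),c(right),d(down)
    top=[B(42,490),B(85,470),B(118,538),B(75,555)]
    side=[D(445,311),D(522,273),D(562,300),D(486,333)]  # left=-x.. 
    for k in range(4):
      for j in range(4):
        K=[(-18,27,16),(18,27,16),(18,-27,16),(-18,-27,16)]
        K=K[::-1] if False else K
        obs=[(T,top[i],K[(i+k)%4]) for i in range(4)]+[(S,side[i],K[(i+j)%4]) for i in range(4)]
        q,f=fit(obs,[477,-422,y0,0]); best.append((np.sum(f**2),q,k,j,f))
b=min(best,key=lambda t:t[0]); print("match",b[0],b[1],np.degrees(b[1][2]),b[2:4],np.round(b[4],1)); mq=b[1]
obs=[(T,A(50,190),(0,73,47)),(T,A(240,170),(0,-73,47)),(T,A(33,42),(120,73,47)),(T,A(234,40),(120,-73,47)),
 (S,C(602,53),(0,73,47)),(S,C(740,37),(120,73,47)),(S,C(655,132),(0,-73,47)),(S,C(657,173),(0,-73,0)),
 (T,A(65,298),(-92,69,40)),(T,A(250,280),(-92,-69,40)),(S,C(487,75),(-92,69,40)),(S,C(536,160),(-92,-69,40)),(S,C(536,190),(-92,-69,4))]
q,f=fit(obs,[520,150,0,0]);print("cab",q,np.degrees(q[2]),np.round(f,1))
np.save("mq",mq);np.save("cq",q)
# overlay
out=[]
for p,(x0,y0,w,h) in((T,(232,140,80,60)),(T,(385,172,80,45)),(S,(270,155,80,55)),(S,(300,250,80,45))):
    k=5; im=cv2.resize(p["pixels"][y0:y0+h,x0:x0+w],None,fx=k,fy=k,interpolation=cv2.INTER_CUBIC)
    def dl(qq,Ls,c):
        pts=np.array([((proj(p,pose(qq,L))-[x0,y0]+.5)*k-.5) for L in Ls]); cv2.polylines(im,[np.round(pts*8).astype(int)],True,c,1,cv2.LINE_AA,3)
    sq=lambda a,b,y,z:[(a,y,z),(b,y,z),(b,-y,z),(a,-y,z)]
    dl(mq,sq(-18,18,27,16),(255,0,0));dl(mq,sq(-18,18,27,0),(0,0,0))
    dl(q,sq(0,120,73,47),(255,0,0));dl(q,sq(-92,-80,69,40),(0,255,0));dl(q,sq(-80,0,58,14),(0,0,0));dl(q,[(-92,69,40),(-92,-69,40),(-92,-69,4),(-92,69,4)],(255,0,255))
    out.append(im)
Z=np.zeros((600,800,3),np.uint8)
for im,(r,c) in zip(out,((0,0),(310,0),(0,400),(310,400))): Z[r:r+im.shape[0],c:c+400]=im
cv2.imwrite("pics/ov.png",Z)
E
```

```text
match 3.8041714491856853 [ 477.50688856 -419.92356739   -1.13285526   -0.94712071] -64.9078254180617 (0, 3) [-0.3  0.4 -0.1  0.1  0.3 -0.3  0.   0.6 -0.  -1.2  0.2 -0.4  0.5  0.4
 -0.1  0.9 -0. ]
cab [572.1111577   84.49118956   6.37983417  -5.62308371] 365.53757172818547 [-0.9 -0.3  1.1 -0.9  0.  -2.3 -0.7 -6.5 -0.7 -0.2  0.9 -0.1  0.8 -0.1
  0.   3.4 -0.4  3.2  0.6  2.4 -0.6  0.1 -0.5 -1.5 -0.6  1.6 -0.3]
```

View pics/ov.png

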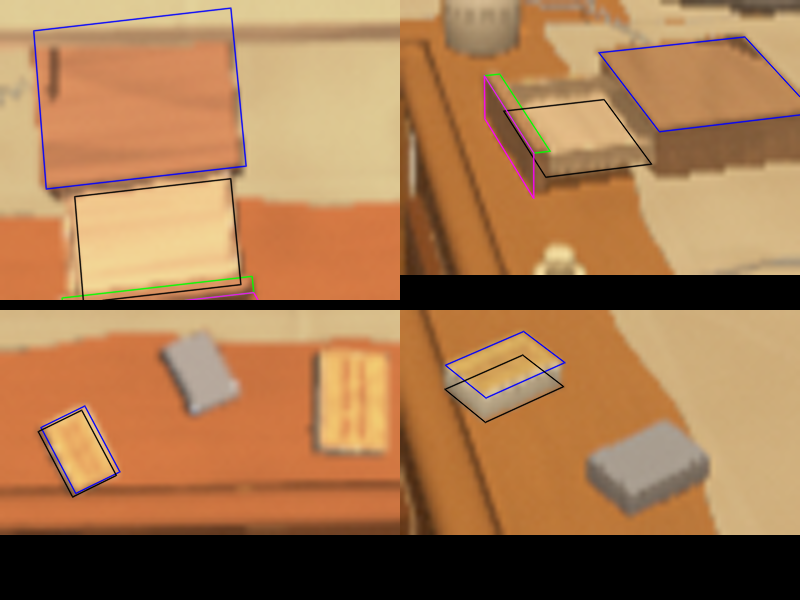

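```bash
cat > cabfit.py <<'E'
from fit import *
P=pickle.load(open("p0.pkl","rb"));T,S=P["top"],P["side"]
def cr(o,off): return lambda u,v:np.array([(u-off[0]+.5)/5-.5+o[0],(v-off[1]+.5)/5-.5+o[1]])
A=cr((232,140),(0,0));C=cr((270,155),(400,0))
obs=[(T,A(50,190),(0,73,47)),(T,A(240,170),(0,-73,47)),
 (S,C(602,53),(0,73,47)),(S,C(740,37),(120,73,47)),(S,C(655,132),(0,-73,47)),(S,C(657,170),(0,-73,0)),
 (T,A(63,296),(-80,69,40)),(T,A(249,279),(-80,-69,40)),(T,A(65,315),(-92,69,4)),(T,A(251,295),(-92,-69,4)),
 (S,C(487,75),(-92,69,40)),(S,C(536,160),(-92,-69,40)),(S,C(537,190),(-92,-69,4))]
q,f=fit(obs,[540,90,.1,0]);print("cab",q,np.degrees(q[2]),np.round(f,1))
np.save("cq",q)
out=[]
for p,(x0,y0,w,h) in((T,(232,140,80,65)),(S,(270,155,80,55))):
    k=8 if 0 else 5; im=cv2.resize(p["pixels"][y0:y0+h,x0:x0+w],None,fx=k,fy=k,interpolation=cv2.INTER_CUBIC)
    def dl(qq,Ls,c):
        pts=np.array([((proj(p,pose(qq,L))-[x0,y0]+.5)*k-.5) for L in Ls]); cv2.polylines(im,[np.round(pts*8).astype(int)],True,c,1,cv2.LINE_AA,3)
    sq=lambda a,b,y,z:[(a,y,z),(b,y,z),(b,-y,z),(a,-y,z)]
    dl(q,sq(0,120,73,47),(255,0,0));dl(q,sq(-92,-80,69,40),(0,255,0));dl(q,sq(-80,0,58,14),(0,0,0));dl(q,[(-92,69,40),(-92,-69,40),(-92,-69,4),(-92,69,4)],(255,0,255))
    out.append(im)
Z=np.zeros((325,800,3),np.uint8)
for im,c in zip(out,(0,400)): Z[:im.shape[0],c:c+400]=im
cv2.imwrite("pics/ov2.png",Z)
mq=np.load("mq.npy"); print("floor",pose(q,(-40,0,14)),"push",pose(q,(-92,0,22)), "mq",mq)
# gripper rot: yaw of tool
print(R.from_quat(np.array(sense()["ee_rot"])[[1,2,3,0]]).as_matrix().round(3))
E
python3 cabfit.py
```

```text
cab [ 5.73220961e+02  8.70375161e+01  9.37690780e-02 -6.52405063e+00] 5.37257241705139 [-1.5 -0.6  0.5 -1.1 -0.5 -0.2  1.  -0.1  0.9 -0.2  0.1  3.9 -1.   0.
 -0.2 -0.8  0.6  1.1  0.7  1.  -0.4 -0.1 -0.4 -1.6 -0.7  1.5 -0.3]
floor [533.39668511  83.29224711   7.47594937] push [481.62512629  78.42339739  15.47594937] mq [ 477.50688856 -419.92356739   -1.13285526   -0.94712071]
[[ 0.97   0.242 -0.   ]
 [ 0.242 -0.97   0.   ]
 [ 0.    -0.    -1.   ]]
```

View pics/ov2.png

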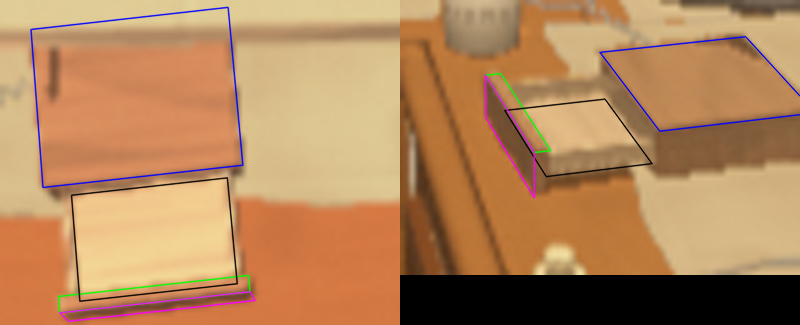

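```bash
sed -i "s/,(S,C(657,170),(0,-73,0))//; s/(S,C(536,160),(-92,-69,40))/(S,C(549,153),(-80,-69,40))/; s/pics\/ov2/pics\/ov3/" cabfit.py; python3 cabfit.py
```

```text
cab [ 5.72942040e+02  8.66588829e+01  8.73732951e-02 -6.85821570e+00] 5.0061210514754615 [-1.4 -0.6  0.6 -0.8 -0.4 -0.1  1.2  0.   0.7 -0.1 -1.  -0.  -0.2 -0.6
  0.6  1.1  0.7  1.2 -0.4  0.   0.  -0.5 -0.9  1.5 -0.3]
floor [533.09462443  83.16839613   7.1417843 ] push [481.2929846   78.63076338  15.1417843 ] mq [ 477.50688856 -419.92356739   -1.13285526   -0.94712071]
[[ 0.97   0.242 -0.   ]
 [ 0.242 -0.97   0.   ]
 [ 0.    -0.    -1.   ]]
```

View pics/ov3.png

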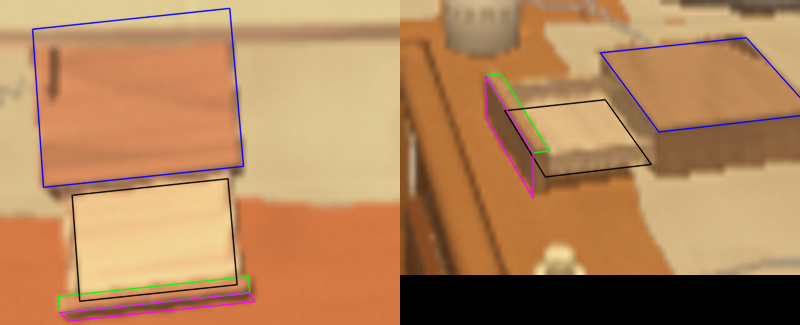

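The cabinet outline now agrees in both views: front corners at (43,187) and (243,167), tray panel along (65,312) to (252,295). Its height is a bit uncertain, so I'll place by feel. Now to the matchbox.

drive_tool(commands="0.29 0.075 -0.09 0 0 0.02 70; 0.29 0.075 -0.09 0 0 0.02 70; 0.29 0.075 -0.09 0 0 0.02 70; 0.29 0.075 -0.09 0 0 0.02 70; 0.29 0.075 -0.09 0 0 0.02 70; 0.29 0.075 -0.09 0 0 0.02 70; 0.29 0.075 -0.09 0 0 0.02 70; 0.29 0.075 -0.09 0 0 0.02 70; 0.29 0.075 -0.09 0 0 0.02 70; 0.29 0.075 -0.09 0 0 0.02 70; 0.29 0.075 -0.09 0 0 0.02 70; 0.29 0.075 -0.09 0 0 0.02 70; 0 0 0 0 0 0 70; 0 0 0 0 0 0 70", force=25)

```text
time_s: 1.87
eef_pos: [476.0, -418.5, 139.4]
ee_rot: [-0.001, 0.976, 0.216, -0.0]
force: [0.2, -0.2, -0.2]
grip_width: 0.704
grip_force: 0.0
```

drive_tool(commands="0.015 -0.015 -0.3 0 0 0 70; 0 0 -0.3 0 0 0 70; 0 0 -0.25 0 0 0 70; 0 0 -0.15 0 0 0 70; 0 0 -0.1 0 0 0 70; 0 0 -0.03 0 0 0 70; 0 0 -0.02 0 0 0 70; 0 0 0 0 0 0 70")

```text
time_s: 2.53
eef_pos: [476.8, -421.5, 26.2]
ee_rot: [0.001, 0.977, 0.215, 0.0]
force: [-0.4, 0.8, 0.4]
grip_width: 0.701
grip_force: 0.0
```

```bash
python3 - <<'E'
from h import *
print(tips_ahead, tips_ahead() if callable(tips_ahead) else '')
s=sense();print(s["eef_pos"],s["force"])
p=capture("side");cv2.imwrite("pics/g1.png",cv2.resize(p["pixels"][225:295,270:370],None,fx=6,fy=6,interpolation=cv2.INTER_CUBIC))
E
```

```text
17.0 
[ 476.76612328 -421.4670116    26.23092017] [-0.36427158  0.81032235  0.44445505]
```

View pics/g1.png

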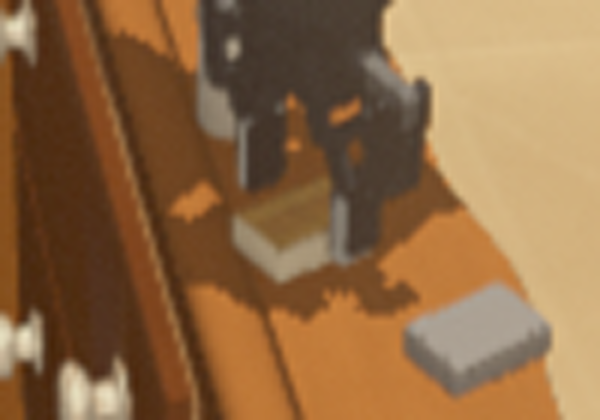

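The picture shows the open fingers straddling the small orange box, with tips at crop (262,185) and (355,255). The box lies at (290,235) and the grey one is clear at (480,335). I lower a bit and close.

drive_tool(commands="0.005 0.01 -0.04 0 0 0 70; 0 0 -0.02 0 0 0 70; 0 0 0 0 0 0 35; 0 0 0 0 0 0 35; 0 0 0 0 0 0 35; 0 0 0 0 0 0 35; 0 0 0 0 0 0 35; 0 0 0 0 0 0 35", force=25)

```text
time_s: 3.25
eef_pos: [477.3, -420.0, 19.5]
ee_rot: [0.0, 0.977, 0.215, 0.0]
force: [0.9, 0.8, 2.3]
grip_width: 0.414
grip_force: 25.8
```

drive_tool(commands="0 0 0.1 0 0 0 35; 0 0 0.2 0 0 0 35; 0 0 0.35 0 0 0 35; 0 0 0.35 0 0 0 35; 0 0 0.35 0 0 0 35; 0 0 0.15 0 0 0 35; 0 0 0 0 0 0 35")

```text
time_s: 3.83
eef_pos: [478.2, -421.0, 174.6]
ee_rot: [0.004, 0.977, 0.215, 0.002]
force: [-0.7, -0.3, 0.4]
grip_width: 0.414
grip_force: 25.6
```

drive_tool(commands="-0.02 0.2 0 0 0 -0.03 35; 0 0.33 0 0 0 -0.03 35; 0 0.33 0 0 0 -0.03 35; 0 0.33 0 0 0 -0.03 35; 0 0.33 0 0 0 -0.03 35; 0 0.33 0 0 0 -0.03 35; 0 0.33 0 0 0 -0.03 35; 0 0.33 0 0 0 -0.03 35; 0 0.33 0 0 0 -0.03 35; 0 0.33 0 0 0 -0.03 35; 0 0.33 0 0 0 -0.03 35; 0 0.33 0 0 0 -0.03 35; 0 0.33 0 0 0 -0.03 35; 0 0.33 0 0 0 -0.03 35; 0 0.33 0 0 0 -0.02 35; 0 0.2 0 0 0 0 35; 0 0 0 0 0 0 35; 0 0 0 0 0 0 35")

```text
time_s: 5.33
eef_pos: [474.7, 82.8, 168.8]
ee_rot: [0.0, 0.999, 0.045, -0.001]
force: [0.7, -0.2, 0.2]
grip_width: 0.416
grip_force: 25.6
```

drive_tool(commands="0.2 0 -0.2 0 0 0 35; 0.2 0 -0.25 0 0 0 35; 0.15 0 -0.25 0 0 0 35; 0.03 0 -0.2 0 0 0 35; 0 0 -0.05 0 0 0 35; 0 0 0 0 0 0 35; 0 0 0 0 0 0 35")

```text
time_s: 5.92
eef_pos: [533.2, 81.5, 75.0]
ee_rot: [0.0, 0.999, 0.043, 0.0]
force: [-0.3, -0.0, 0.1]
grip_width: 0.412
grip_force: 25.6
```

```bash
python3 - <<'E'
from h import *
s=sense();print(s["eef_pos"],s["force"])
T=capture("top");S=capture("side")
r=lambda a:cv2.resize(a,None,fx=6,fy=6,interpolation=cv2.INTER_CUBIC)
Z=np.zeros((420,800,3),np.uint8)
a=r(T["pixels"][145:215,232:298]);b=r(S["pixels"][140:205,270:336])
Z[:420,:396]=a;Z[:390,400:796]=b
cv2.imwrite("pics/g2.png",Z)
E
```

```text
[533.20821539  81.51731168  75.04313255] [-0.28437253 -0.01552738  0.12784142]
```

View pics/g2.png

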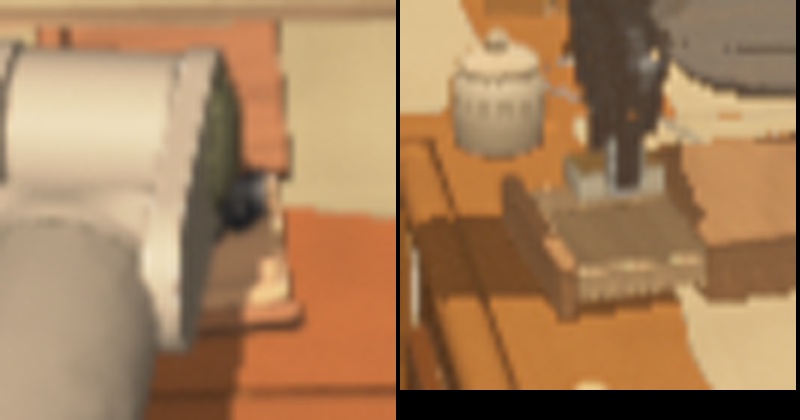

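The side view shows the gripped box above the open tray: box near end at (577..663,195), panel at (560,275), cabinet corner at (703,243). I check the tray pose with its height held at zero.

```bash
sed "s/np.save.*//" cabfit.py | sed '/^for p,/,/^cv2.imwrite/d;/^Z=/d' > c2.py; cat >> c2.py <<'E'
import fit as F
for w in (20,1,.2):
    f=lambda q:np.r_[np.concatenate([proj(p,pose(q,L))-uv for p,uv,L in obs[1:]]),q[3]/w]
    r=least_squares(f,[570,85,.09,0],loss="soft_l1");print(w,r.x.round(3),pose(r.x,(-40,0,14)).round(1),r.fun.round(1))
def g(u,v): return [(u-400+.5)/6-.5+270,(v+.5)/6-.5+140]
b=[533.2,81.5,np.radians(5),0]
for L,uv in(((-27,-18,55.5),g(577,200)),((27,-18,55.5),g(663,190)),((-27,-18,71.5),g(571,163))): print(proj(S,pose(b,L))-uv)
E
python3 c2.py
```

```text
cab [ 5.72942040e+02  8.66588829e+01  8.73732951e-02 -6.85821570e+00] 5.0061210514754615 [-1.4 -0.6  0.6 -0.8 -0.4 -0.1  1.2  0.   0.7 -0.1 -1.  -0.  -0.2 -0.6
  0.6  1.1  0.7  1.2 -0.4  0.   0.  -0.5 -0.9  1.5 -0.3]
floor [533.09462443  83.16839613   7.1417843 ] push [481.2929846   78.63076338  15.1417843 ] mq [ 477.50688856 -419.92356739   -1.13285526   -0.94712071]
[[ 0.996  0.087  0.002]
 [ 0.087 -0.996 -0.   ]
 [ 0.002  0.    -1.   ]]
20 [ 5.73376e+02  8.76200e+01  8.80000e-02 -7.20200e+00] [533.5  84.1   6.8] [ 0.3 -0.9 -0.4 -0.1  1.2  0.   0.7 -0.1 -1.3 -0.1 -0.5 -0.7  0.4  1.
  0.4  1.1 -0.3 -0.   0.1 -0.5 -0.8  1.5 -0.4]
1 [ 5.72479e+02  8.46890e+01  8.10000e-02 -1.53100e+00] [532.6  81.4  12.5] [ 1.  -0.9 -0.3 -1.2  1.4 -0.9  0.6 -1.2 -0.9 -0.3  0.  -0.6  0.7  0.9
  0.9  1.2 -0.4 -1.1 -0.2 -1.6 -1.1  0.4 -1.5]
0.2 [ 5.72261e+02  8.40650e+01  8.00000e-02 -4.00000e-02] [532.4  80.9  14. ] [ 1.1 -1.  -0.3 -1.5  1.5 -1.2  0.6 -1.5 -0.8 -0.3  0.2 -0.6  0.8  0.9
  1.   1.2 -0.4 -1.4 -0.2 -2.  -1.1  0.1 -0.2]
[0.15434189 0.0400719 ]
[0.07082546 0.15969086]
[1.17372855 2.16114779]
```

drive_tool(commands="0 0.005 -0.15 0 0 0 35; 0 0 -0.13 0 0 0 35; 0 0 -0.07 0 0 0 35; 0 0 -0.02 0 0 0 35; 0 0 0 0 0 0 35; 0 0 0 0 0 0 35")

```text
time_s: 6.52
eef_pos: [533.6, 82.6, 38.2]
ee_rot: [0.0, 0.999, 0.044, 0.001]
force: [-0.3, 0.3, 0.4]
grip_width: 0.415
grip_force: 25.6
```

drive_tool(commands="0 0 -0.01 0 0 0 35; 0 0 -0.01 0 0 0 35; 0 0 -0.01 0 0 0 35; 0 0 0 0 0 0 35; 0 0 0 0 0 0 35")

```text
time_s: 6.93
eef_pos: [533.2, 82.6, 34.3]
ee_rot: [-0.0, 0.999, 0.044, -0.0]
force: [0.5, 0.2, 0.1]
grip_width: 0.416
grip_force: 25.6
```

drive_tool(commands="0 0 -0.01 0 0 0 35; 0 0 -0.005 0 0 0 35; 0 0 0 0 0 0 35; 0 0 0 0 0 0 35")

```text
time_s: 7.27
eef_pos: [533.4, 82.6, 33.4]
ee_rot: [0.0, 0.999, 0.044, 0.0]
force: [-2.8, 0.0, 6.6]
grip_width: 0.408
grip_force: 26.3
```

Contact is at floor height 14 mm, as the text says. I ease up and release.

drive_tool(commands="0 0 0.007 0 0 0 35; 0 0 0 0 0 0 50; 0 0 0 0 0 0 62; 0 0 0 0 0 0 62; 0 0 0 0 0 0 62; 0 0 0 0 0 0 62; 0 0 0.1 0 0 0 62; 0 0 0.2 0 0 0 62; -0.1 0 0.3 0 0 0 62; -0.3 0 0.3 0 0 0 0; -0.3 0 0.1 0 0 0 0; -0.3 0 0 0 0 0 0; -0.2 0 0 0 0 0 0; 0 0 0 0 0 0 0")

```text
time_s: 8.43
eef_pos: [410.7, 83.0, 133.7]
ee_rot: [-0.0, 0.999, 0.044, -0.0]
force: [0.1, -0.9, 0.1]
grip_width: -0.001
grip_force: 0.0
```

```bash
python3 - <<'E'
from h import *
s=sense();print(s["eef_pos"],s["force"])
T=capture("top");S=capture("side")
r=lambda a:cv2.resize(a,None,fx=6,fy=6,interpolation=cv2.INTER_CUBIC)
Z=np.zeros((420,800,3),np.uint8)
a=r(T["pixels"][145:215,232:298]);b=r(S["pixels"][140:205,270:336])
Z[:420,:396]=a;Z[:390,400:796]=b
cv2.imwrite("pics/g3.png",Z)
E
```

```text
[410.7369738   82.99935433 133.68376679] [ 0.05641369 -0.92057536  0.07766856]
```

View pics/g3.png

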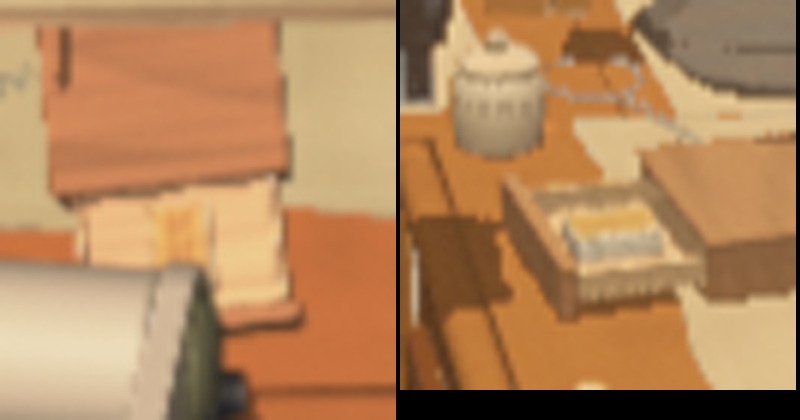

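The box lies flat and centred in the tray: top (180,235), side (610,235). Next I take the shut fingers in front of the panel.

drive_tool(commands="0.1 -0.04 -0.2 0 0 0 0; 0.1 -0.04 -0.3 0 0 0 0; 0.1 0 -0.3 0 0 0 0; 0.04 0 -0.17 0 0 0 0; 0 0 -0.06 0 0 0 0; 0 0 0 0 0 0 0; 0 0 0 0 0 0 0")

```text
time_s: 9.12
eef_pos: [448.3, 74.7, 30.5]
ee_rot: [0.0, 0.999, 0.044, 0.0]
force: [-0.1, -0.3, 0.9]
grip_width: 0.004
grip_force: 0.0
```

drive_tool(commands="0.06 0.005 0 0 0 0 0; 0.06 0.005 0 0 0 0 0; 0.02 0.002 0 0 0 0 0; 0 0 0 0 0 0 0; 0 0 0 0 0 0 0")

```text
time_s: 9.53
eef_pos: [461.9, 75.9, 30.2]
ee_rot: [0.0, 0.999, 0.044, 0.0]
force: [-0.8, 0.7, -0.0]
grip_width: 0.004
grip_force: 0.0
```

drive_tool(commands="0.03 0.0025 0 0 0 0 0; 0.03 0.0025 0 0 0 0 0; 0.03 0.0025 0 0 0 0 0; 0.03 0.0025 0 0 0 0 0; 0.03 0.0025 0 0 0 0 0; 0 0 0 0 0 0 0; 0 0 0 0 0 0 0")

```text
time_s: 10.12
eef_pos: [476.7, 77.2, 29.8]
ee_rot: [-0.0, 0.999, 0.044, -0.0]
force: [-2.3, 0.1, 1.7]
grip_width: 0.002
grip_force: 1.0
```

drive_tool(commands="0.03 0.0025 0 0 0 0 0; 0.03 0.0025 0 0 0 0 0; 0.03 0.0025 0 0 0 0 0; 0.03 0.0025 0 0 0 0 0; 0.03 0.0025 0 0 0 0 0; 0.03 0.0025 0 0 0 0 0; 0 0 0 0 0 0 0; 0 0 0 0 0 0 0")

```text
time_s: 10.78
eef_pos: [494.9, 78.6, 29.9]
ee_rot: [0.0, 0.999, 0.044, 0.0]
force: [-3.4, 1.2, -0.4]
grip_width: 0.002
grip_force: 1.3
```

drive_tool(commands="0.02 0.0017 0 0 0 0 0; 0.02 0.0017 0 0 0 0 0; 0.02 0.0017 0 0 0 0 0; 0.02 0.0017 0 0 0 0 0; 0.02 0.0017 0 0 0 0 0; 0.02 0.0017 0 0 0 0 0; 0.02 0.0017 0 0 0 0 0; 0 0 0 0 0 0 0; 0 0 0 0 0 0 0")

```text
time_s: 11.53
eef_pos: [508.9, 79.8, 29.9]
ee_rot: [0.0, 0.999, 0.044, 0.0]
force: [-4.0, 2.5, 0.8]
grip_width: 0.008
grip_force: 1.6
```

drive_tool(commands="0.015 0.0013 0 0 0 0 0; 0.015 0.0013 0 0 0 0 0; 0.015 0.0013 0 0 0 0 0; 0.015 0.0013 0 0 0 0 0; 0 0 0 0 0 0 0; 0 0 0 0 0 0 0")

```text
time_s: 12.03
eef_pos: [514.8, 80.3, 30.0]
ee_rot: [-0.0, 0.999, 0.044, 0.0]
force: [-3.9, 2.5, -0.6]
grip_width: 0.0
grip_force: 1.7
```

drive_tool(commands="0.007 0.0006 0 0 0 0 0; 0.007 0.0006 0 0 0 0 0; 0 0 0 0 0 0 0; 0 0 0 0 0 0 0")

```text
time_s: 12.37
eef_pos: [516.2, 80.4, 30.0]
ee_rot: [-0.0, 0.999, 0.044, 0.0]
force: [-4.0, 2.3, -0.6]
grip_width: 0.002
grip_force: 1.7
```

drive_tool(commands="0.008 0.0007 0 0 0 0 0; 0.008 0.0007 0 0 0 0 0; 0 0 0 0 0 0 0; 0 0 0 0 0 0 0")

```text
time_s: 12.7
eef_pos: [517.8, 80.6, 30.0]
ee_rot: [-0.0, 0.999, 0.044, 0.0]
force: [-3.6, 2.9, 0.9]
grip_width: 0.003
grip_force: 1.8
```

drive_tool(commands="0.008 0.0007 0 0 0 0 0; 0.008 0.0007 0 0 0 0 0; 0 0 0 0 0 0 0; 0 0 0 0 0 0 0")

```text
time_s: 13.03
eef_pos: [519.4, 80.7, 30.0]
ee_rot: [-0.0, 0.999, 0.044, -0.0]
force: [-4.3, 3.0, 0.6]
grip_width: -0.0
grip_force: 1.8
```

drive_tool(commands="0.008 0.003 0 0 0 0 0; 0.008 0.003 0 0 0 0 0; 0 0 0 0 0 0 0; 0 0 0 0 0 0 0")

```text
time_s: 13.37
eef_pos: [521.1, 81.0, 29.9]
ee_rot: [0.0, 0.999, 0.044, 0.0]
force: [-3.4, -1.0, -1.2]
grip_width: -0.003
grip_force: 1.9
```

drive_tool(commands="0.008 0.0008 0 0 0 0 0; 0.008 0.0008 0 0 0 0 0; 0 0 0 0 0 0 0; 0 0 0 0 0 0 0")

```text
time_s: 13.7
eef_pos: [522.7, 81.3, 30.0]
ee_rot: [0.0, 0.999, 0.044, 0.0]
force: [-3.5, -3.4, -0.2]
grip_width: -0.001
grip_force: 1.9
```

drive_tool(commands="0.008 0 0 0 0 0 0; 0.008 0 0 0 0 0 0; 0 0 0 0 0 0 0; 0 0 0 0 0 0 0")

```text
time_s: 14.03
eef_pos: [524.2, 81.4, 30.0]
ee_rot: [0.0, 0.999, 0.044, 0.0]
force: [-3.3, -2.9, -0.7]
grip_width: 0.004
grip_force: 1.9
```

drive_tool(commands="0.008 0 0 0 0 0 0; 0.008 0 0 0 0 0 0; 0 0 0 0 0 0 0; 0 0 0 0 0 0 0")

```text
time_s: 14.37
eef_pos: [525.8, 81.5, 30.0]
ee_rot: [-0.0, 0.999, 0.044, 0.0]
force: [-3.8, -1.0, -0.4]
grip_width: -0.003
grip_force: 1.9
```

drive_tool(commands="0.008 0.0006 0 0 0 0 0; 0.008 0.0006 0 0 0 0 0; 0 0 0 0 0 0 0; 0 0 0 0 0 0 0")

```text
time_s: 14.7
eef_pos: [527.5, 81.7, 30.0]
ee_rot: [-0.0, 0.999, 0.044, 0.0]
force: [-3.5, -0.6, -0.3]
grip_width: -0.0
grip_force: 1.9
```

drive_tool(commands="0.008 0.0006 0 0 0 0 0; 0.008 0.0006 0 0 0 0 0; 0 0 0 0 0 0 0; 0 0 0 0 0 0 0")

```text
time_s: 15.03
eef_pos: [529.1, 81.8, 30.0]
ee_rot: [-0.0, 0.999, 0.044, 0.0]
force: [-3.9, 0.2, -0.7]
grip_width: -0.002
grip_force: 2.0
```

drive_tool(commands="0.008 0.0006 0 0 0 0 0; 0.008 0.0006 0 0 0 0 0; 0 0 0 0 0 0 0; 0 0 0 0 0 0 0")

```text
time_s: 15.37
eef_pos: [530.5, 81.9, 30.0]
ee_rot: [-0.0, 0.999, 0.044, -0.0]
force: [-4.3, 0.3, 1.3]
grip_width: -0.004
grip_force: 2.2
```

drive_tool(commands="0.007 0.0006 0 0 0 0 0; 0.007 0.0006 0 0 0 0 0; 0 0 0 0 0 0 0; 0 0 0 0 0 0 0")

```text
time_s: 15.7
eef_pos: [531.9, 82.1, 30.0]
ee_rot: [-0.0, 0.999, 0.044, -0.0]
force: [-5.4, 1.0, 1.0]
grip_width: 0.0
grip_force: 2.4
```

drive_tool(commands="0.006 0.0005 0 0 0 0 0; 0 0 0 0 0 0 0; 0 0 0 0 0 0 0; 0 0 0 0 0 0 0")

```text
time_s: 16.03
eef_pos: [532.4, 82.1, 29.9]
ee_rot: [-0.0, 0.999, 0.044, -0.0]
force: [-5.5, 0.8, 0.6]
grip_width: -0.003
grip_force: 2.5
```

drive_tool(commands="0.007 0.0005 0 0 0 0 0; 0 0 0 0 0 0 0; 0 0 0 0 0 0 0; 0 0 0 0 0 0 0")

```text
time_s: 16.37
eef_pos: [532.9, 82.2, 29.9]
ee_rot: [-0.0, 0.999, 0.044, -0.0]
force: [-6.9, 0.0, 1.8]
grip_width: 0.002
grip_force: 3.1
```

drive_tool(commands="0.005 0.0004 0 0 0 0 0; 0 0 0 0 0 0 0; 0 0 0 0 0 0 0; 0 0 0 0 0 0 0")

```text
time_s: 16.7
eef_pos: [533.2, 82.2, 29.9]
ee_rot: [-0.0, 0.999, 0.044, -0.001]
force: [-7.8, 0.5, 2.9]
grip_width: 0.0
grip_force: 3.8
```

drive_tool(commands="0.005 0.0004 0 0 0 0 0; 0 0 0 0 0 0 0; 0 0 0 0 0 0 0; 0 0 0 0 0 0 0")

```text
time_s: 17.03
eef_pos: [533.5, 82.2, 29.9]
ee_rot: [-0.0, 0.999, 0.044, -0.001]
force: [-8.4, 0.6, 3.4]
grip_width: 0.002
grip_force: 4.5
```

drive_tool(commands="0.002 0.0002 0 0 0 0 0; 0 0 0 0 0 0 0; 0 0 0 0 0 0 0")

```text
time_s: 17.28
eef_pos: [533.6, 82.3, 29.9]
ee_rot: [-0.0, 0.999, 0.044, -0.001]
force: [-10.6, 0.1, 3.9]
grip_width: -0.003
grip_force: 4.8
```

Firmly on the stop, about 9.5 N. Backing away.

drive_tool(commands="-0.03 -0.0025 0 0 0 0 0; -0.05 -0.004 0 0 0 0 0; -0.08 -0.007 0 0 0 0 0; 0 0 0 0 0 0 0; 0 0 0 0 0 0 0")

```text
time_s: 17.7
eef_pos: [518.8, 80.6, 30.4]
ee_rot: [0.0, 0.999, 0.044, 0.001]
force: [0.5, -0.3, 0.3]
grip_width: -0.0
grip_force: 0.0
```

No force 15 mm back, so the tray stayed in. I clear away and verify.

drive_tool(commands="-0.25 -0.02 0 0 0 0 0; -0.3 -0.02 0 0 0 0 0; -0.3 -0.02 0.1 0 0 0 0; -0.1 -0.3 0.3 0 0 0 0; 0 -0.35 0.3 0 0 0 0; 0 -0.35 0.3 0 0 0 0; 0 -0.35 0.3 0 0 0 0; 0 -0.35 0.2 0 0 0 0; 0 -0.35 0 0 0 0 0; 0 0 0 0 0 0 0; 0 0 0 0 0 0 0; 0 0 0 0 0 0 0")

```text
time_s: 18.7
eef_pos: [423.9, -118.6, 169.9]
ee_rot: [-0.0, 0.999, 0.044, 0.0]
force: [0.3, 0.2, 0.6]
grip_width: -0.004
grip_force: 0.0
```

```bash
python3 - <<'E'
from h import *
s=sense();print(s["eef_pos"],s["force"])
T=capture("top");S=capture("side")
r=lambda a,k:cv2.resize(a,None,fx=k,fy=k,interpolation=cv2.INTER_CUBIC)
Z=np.zeros((600,800,3),np.uint8)
Z[:280,:400]=r(T["pixels"][145:215,195:295],4);Z[:325,400:]=r(S["pixels"][140:205,270:350],5)
Z[330:590,:800]=r(S["pixels"][200:265,240:440],4)
cv2.imwrite("pics/g4.png",Z)
for n,b in(("pepper_shaker",((373,199),(310,234))),("brass_weight",((327,198),(301,212))),("mustard_pot",((205,196),(286,156)))):
    print(n,b,[[np.round(d["position"]).tolist() for d in boxes_of(p,n)[:1]] for p in(T,S)])
E
```

```text
[ 423.94313591 -118.59731816  169.90849173] [0.34083946 0.22675288 0.59662287]
pepper_shaker ((373, 199), (310, 234)) [[], [[311.0, 234.0]]]
brass_weight ((327, 198), (301, 212)) [[], [[326.0, 178.0]]]
mustard_pot ((205, 196), (286, 156)) [[[203.0, 194.0]], []]
```

View pics/g4.png

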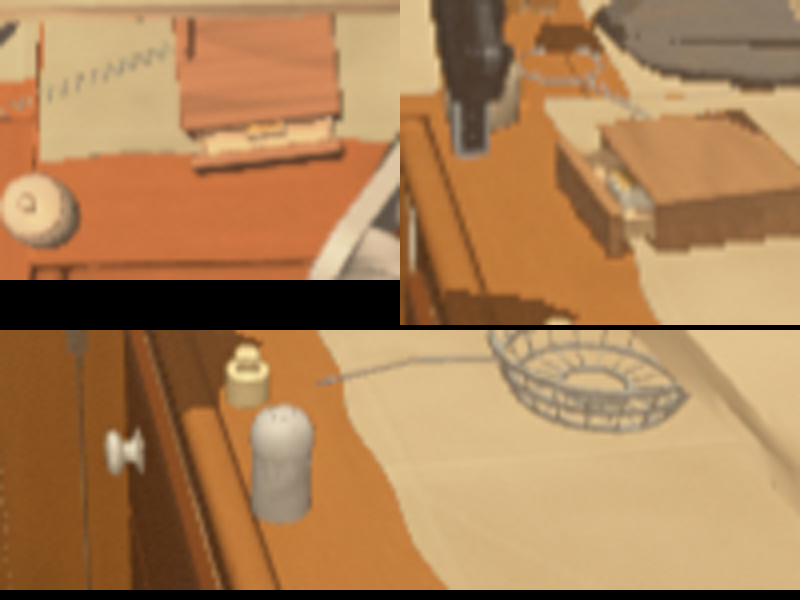

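The tray stays in, panel at (270,155), with the matchbox's end visible inside at (265,130). The pepper shaker (282,465), brass weight (247,378) and mustard pot (40,208) are where they were, and the hand is clear.

```bash
python3 -c "
from rig import finish_job
print(finish_job())"
```

```text
the job is handed in; nothing more can be done
None
```

The matchbox lies flat in the tray, the tray is pressed in and latched (about 9.5 N on average at the stop, with one reading of 10.6 N), the pepper shaker, brass weight and mustard pot are where they were, and the job is handed in at about 19 s.

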